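# Square up the cover boards and uncap the glue pot

## Robot

A 7-joint arm with a two-finger parallel gripper is mounted at the origin on the work surface. World frame = base frame: x ahead of the robot, y to its left, z up, the work surface at z = 0. Lengths are in m, angles in rad, forces in N, time in s.
With the tool pointing down it reaches from about 0.4 to 0.85 m from the base axis. Payload 10.4 kg.
Tool frame: the origin (TCP) lies on the centre line of the jaws, within the pads' length; the fingertips stand 11 mm ahead of it and the grasp point (between the pads) lies 8 mm behind it (tip_reach is the distance from the TCP to the fingertips, in m); z points along the fingers, y is the line along which they close (so a half turn about z gives the same grasp; the last joint's range is limited). The gripper opens to 85 mm and grips with 20 to 120 N. Pads are 22 mm wide; open, the fingers measure 114 mm over their backs; the gripper's body (76 mm by 85 mm) begins 54 mm behind the grasp point. The pads swing forward as they close: fully open they stand 13 mm farther back than shut.
Start: joints at [1.161, 0.332, -0.065, 1.46, 0.022, 1.35, -0.088], TCP at [0.236, -0.579, 0.242] pointing down, gripper open.
Joint ranges: [-2.6, 2.6], [-0.5, 2.12], [-1.47, 1.34], [0.16, 2.42], [-1.27, 4.41], [0.06, 2.06], [-2.6, 2.6]. Speed limits (rad/s): [2.22, 2.22, 2.79, 2.79, 3.14, 3.14, 3.14].

## Interface

Orientations are given as a unit quaternion [x, y, z, w].
In Python, from workcell import get_obs, camera, hand_in, tip_reach gives the robot as it stands. The module is installed in compiled form; this text tells all that it offers.
- The arm moves only by the tool move_arm, never from a script. Its argument "plan" is a list of rows, each an object with "delta_pos": the shift along the tool's x, y, z in normalised numbers (1 is 80 cm), a list of three; "turn": the turn, a rotation vector about the tool's x, y, z in normalised numbers (1 is pi rad), a list of three; "fingers": the closure, from 0 (fully open) to 1 (shut). A call has 1 to 12 rows; each row is the pose to reach, as a shift and turn from the pose commanded when the call began, along the tool's axes at that moment; what a row does not reach only later rows make up. A row lasts 1/8 s, in which the tool goes at most 62.5 mm and 10.7 degrees, less where a joint would pass 70% of its speed; a pose out of reach is approached as far as the arm can. No shift or turn number may pass 1 either way. A call with a gripper value outside its range is refused whole. The fingers move at their own pace and stop on an object; "force" is the grip in N (left out, the last holds). Time passes only in rows, so rows that repeat a pose let the fingers close. It gives the time, the measured TCP pose, the force, the opening and the grip force at its end, in the units of the state.
- get_obs(): the state, without advancing time (a new reading comes with each control period).
- camera(name): name is "side" or "top"; returns a dict with "color" (480x640x3 uint8, red, green, blue), "range_z" (480x640 float32, m along the optical axis (not along the pixel's ray), 0 where there is no reading), "fx", "fy", "cx", "cy" (pixels), "R" (3x3) and "t" (3): a world point X has camera coordinates R X + t. Camera axes: x right, y down, z forward; pixel columns grow to the right and rows downward; lengths in m; the calibration is good to about 2 mm. A picture is of the moment at which its call begins.
- hand_in(): hands the job in; it is judged then, once.
The state is a dict: "clock": time; "joint_pos": joint angles; "joint_velocities": joint speeds; "tau": joint torques, N m; "position": TCP position; "ee_rot": TCP orientation; "ft_force": force on the tool from outside, world axes, zero at the start; "torque": the same for the moment, N m; "grip_width": opening from 0.0 (shut) to 1.0 (fully open); "grasp_force": force on a finger pad.
Only numpy, scipy, OpenCV 4.12 (cv2) and the standard library are available. Lean on these libraries where they do the work, as an engineer would, in place of code of your own. Each camera call takes 0.05 s, during which the arm holds its last target. There are 200 camera calls.

## Task

Get this mending job ready for gluing: first tap the front edges of the five cover boards until the whole stack is flush against the back stop of the jogging tray, lying flat. Then unscrew the orange cap of the clamped glue pot - nobody knows whether its thread is left- or right-handed, so try it both ways - and lift it off. Finish while still gripping the cap, level and right above the pot a few centimetres clear of the neck so that drips fall back in, with the boards still flush and everything else left where it stands.

Things in the scene. Friction and masses are not known exactly. Their poses are not given: they have to be found in the camera images.
- tray: Jogging tray fixed to the bench: aluminium floor 6 mm thick, blue walls, open at the front. Origin: its underside, below the centre of a stack pushed home. Its own +x points level from the open front to the back stop (36 mm high, face at x +63.5 mm), +y across, z up. Side walls 30 mm high, inner faces at y +-40.5 mm, from x -18 mm back. Floor begins at x -45 mm.
- stack_front (a point): Point at the open front of the tray, bench height, on its middle line, 63.5 mm from the tray's origin towards -x: the front edges of the boards lie straight above it when they are flush with the back stop. The floor begins 18 mm behind it, so a finger can push here down to the bench.
- board1: red cover board, 127 (x) x 77 (y) x 4 mm, 35 g, number 1 from the bottom of the stack of five in the tray (stack 20 mm high, top 26 mm above the bench). Origin: centre of its underside; x is its long side, along the tray's x within 1 degree. At the start it sticks out 6 to 34 mm too far towards the open front. Smooth: the stack slides with under 8 N.
- board2: cream cover board, 127 (x) x 77 (y) x 4 mm, 35 g, number 2 from the bottom of the stack of five in the tray (stack 20 mm high, top 26 mm above the bench). Origin: centre of its underside; x is its long side, along the tray's x within 1 degree. At the start it sticks out 6 to 34 mm too far towards the open front. Smooth: the stack slides with under 8 N.
- board3: blue cover board, 127 (x) x 77 (y) x 4 mm, 35 g, number 3 from the bottom of the stack of five in the tray (stack 20 mm high, top 26 mm above the bench). Origin: centre of its underside; x is its long side, along the tray's x within 1 degree. At the start it sticks out 6 to 34 mm too far towards the open front. Smooth: the stack slides with under 8 N.
- board4: ochre cover board, 127 (x) x 77 (y) x 4 mm, 35 g, number 4 from the bottom of the stack of five in the tray (stack 20 mm high, top 26 mm above the bench). Origin: centre of its underside; x is its long side, along the tray's x within 1 degree. At the start it sticks out 6 to 34 mm too far towards the open front. Smooth: the stack slides with under 8 N.
- board5: green cover board, 127 (x) x 77 (y) x 4 mm, 35 g, number 5 from the bottom of the stack of five in the tray (stack 20 mm high, top 26 mm above the bench). Origin: centre of its underside; x is its long side, along the tray's x within 1 degree. At the start it sticks out 6 to 34 mm too far towards the open front. Smooth: the stack slides with under 8 N.
- pot: White glue pot, 72 mm across, clamped on a fixed 110 x 110 x 12 mm plywood base. Origin: underside of the base, under the pot's axis; z up. The pot's shoulder is 72 mm above the bench; the screw neck (37 mm across its ribs, hidden by the cap) stands on it up to 102 mm. The pot cannot move or turn.
- cap: Orange ribbed round screw cap with a white line across its top (along its x), 48 mm across, 32 mm high, about 50 g. Origin: centre of its lower rim, z up; when on, its rim is 74 mm and its top 106 mm above the bench. Coarse thread, right- or left-handed: unseen, differs each start. Turned the wrong way it jams after 4 to 14 degrees; over 0.4 N m means jammed.
- neck_top (a point): Centre of the top of the pot's neck, 102 mm above the bench, inside the cap. Turned the right way the cap goes freely (no need to raise it meanwhile); 60 to 80 degrees from where it sat it comes straight up, and at about 86 degrees it meets a stop. Before 50 degrees it cannot be lifted more than a few mm. Raise it 30 mm to clear the neck.
- stamp: Bystander: wooden hand stamp, 38 mm across, 82 mm high, standing. Origin: centre of its underside.
- tape: Bystander: yellow roll of tape, 84 mm across, 24 mm high, lying flat. Origin: centre of its underside.
- inkpad: Bystander: grey ink pad, 110 x 70 x 16 mm. Origin: centre of its underside.
- book: Bystander: blue book lying flat, 130 x 190 x 28 mm. Origin: centre of its underside.
- cup: Bystander: blue cup, 76 mm across, 95 mm high. Origin: centre of its underside.
- brush: Bystander: brush lying flat, 170 mm long along its x, about 25 mm wide. Origin: on its underside near its middle.

How it is judged:
By the outcome, as a careful person would: the job done as asked, in the order asked, and still so for the second after the job is handed in, while the arm keeps its last pose, push and grip.
It also fails if it takes over 62 s, if anything falls off the work surface, if the arm or the gripper's body presses on something with over 40 N, if the wrist force passes 120 N, or if a joint passes its speed limit or range.

## Working session

There is one attempt and no reset: what is moved stays moved. The work goes in short steps, Python scripts to look and compute and a tool call to move; the robot and the scene stay as the last step left them, time stands still between calls to the robot, and variables do not carry over. Pictures are saved under pics/ and viewed, at most 10 in all, crops included, and the job is handed in when it is done.

Besides the shell and the picture viewer there is one more tool, called after "Emit:" as name([rows], argument=value, ...), one row to a line, values as JSON. move_arm: Moves the arm, as the interface text tells. Its arguments: {"type":"object","properties":{"plan":{"type":"array","items":{"type":"object","properties":{"delta_pos":{"type":"array","items":{"type":"number"}},"turn":{"type":"array","items":{"type":"number"}},"fingers":{"type":"number"}}}},"force":{"type":"number"}},"required":["plan"]}

```bash
mkdir -p pics
cat > h.py <<'E'
import numpy as np,cv2
from workcell import get_obs,camera,hand_in,tip_reach
def snap(n,name):
    c=camera(n); cv2.imwrite(f'pics/{name}.png',cv2.cvtColor(c['color'],cv2.COLOR_RGB2BGR)); np.savez(f'pics/{name}.npz',**c); return c
def load(name): return np.load(f'pics/{name}.npz')
def px(c,u,v,z=None):
    K=np.array([(u-c['cx'])/c['fx'],(v-c['cy'])/c['fy'],1.]); R=c['R'];t=c['t']
    if z is None: d=float(c['range_z'][int(v),int(u)]); return R.T@(K*d-t)
    o=-R.T@t; r=R.T@K; return o+r*(z-o[2])/r[2]
E
python3 - <<'E'
from h import *
for n in('top','side'):
    c=snap(n,n+'0'); print(n,c['fx'],-c['R'].T@c['t'],c['R'])
o=get_obs(); print({k:np.round(v,3) for k,v in o.items()},tip_reach)
E
```

```text
top 550.7661590936839 [ 0.54312455 -0.03175349  1.39831292] [[ 2.43027194e-02 -9.99703771e-01  1.32241709e-03]
 [-9.98332581e-01 -2.43386244e-02 -5.23420381e-02]
 [ 5.23587187e-02 -4.81582027e-05 -9.98628340e-01]]
side 471.1083239696154 [0.10210871 0.52720884 0.65304818] [[-0.76363998 -0.64527313 -0.02183053]
 [-0.38597638  0.48336132 -0.78573791]
 [ 0.5175676  -0.59159481 -0.61817422]]
{'clock': np.float64(0.1), 'joint_pos': array([ 1.161,  0.333, -0.065,  1.461,  0.022,  1.35 , -0.089]), 'joint_velocities': array([ 0.001, -0.001, -0.   , -0.002,  0.002,  0.001,  0.001]), 'tau': array([ 1.0000e-03, -6.2675e+01,  4.9000e-02, -3.9243e+01,  1.6000e-02,
        7.0000e-03, -0.0000e+00]), 'position': array([ 0.236, -0.579,  0.242]), 'ee_rot': array([ 0.981,  0.192, -0.   , -0.001]), 'ft_force': array([ 0.725, -0.114,  0.131]), 'torque': array([-0.006, -0.025,  0.002]), 'grasp_force': np.float64(0.0), 'grip_width': np.float64(0.997)} 0.011
```

View pics/top0.png

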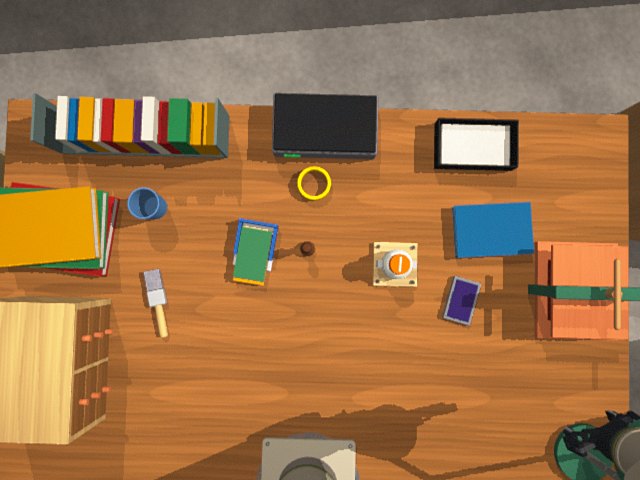

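View pics/side0.png

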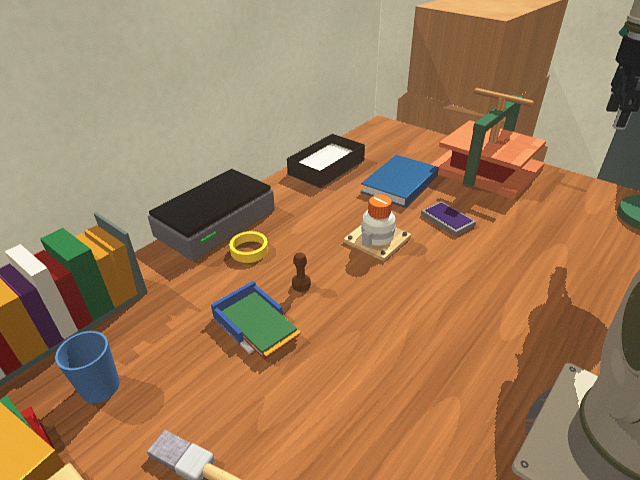

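Top view: tray and boards near (255,252), back stop at the far side (row ~222); stamp (307,248), pot with cap (400,264). The side view agrees. I'll enlarge the tray and the cap.

Run:
```python
from h import *
a=cv2.imread('pics/top0.png'); s=cv2.imread('pics/side0.png')
A=cv2.resize(a[212:292,222:288],None,fx=7,fy=7,interpolation=cv2.INTER_CUBIC)
B=cv2.resize(a[240:290,370:422],None,fx=6,fy=6,interpolation=cv2.INTER_CUBIC)
C=np.zeros((560,800,3),np.uint8);C[:A.shape[0],:A.shape[1]]=A;C[:B.shape[0],470:470+B.shape[1]]=B
cv2.imwrite('pics/crop1.png',C)
cv2.imwrite('pics/crop2.png',cv2.resize(s[275:365,200:310],None,fx=6,fy=6,interpolation=cv2.INTER_CUBIC))
```

```text
(no output)
```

View pics/crop1.png

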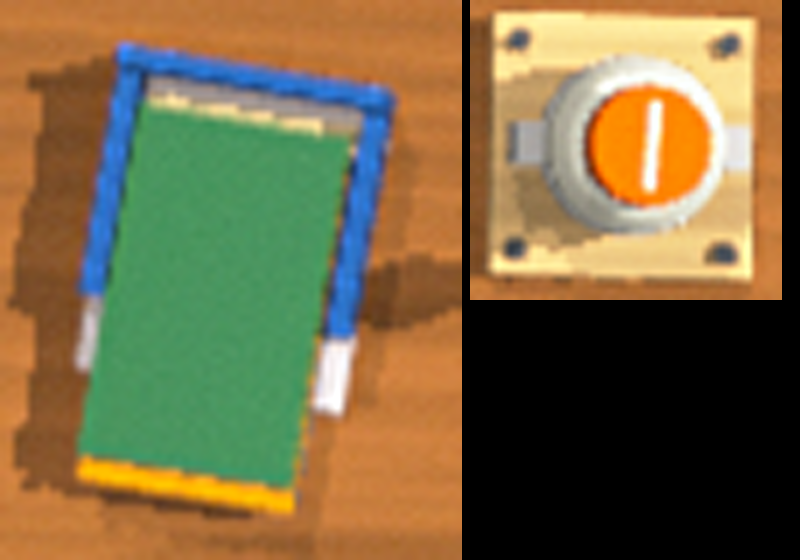

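View pics/crop2.png

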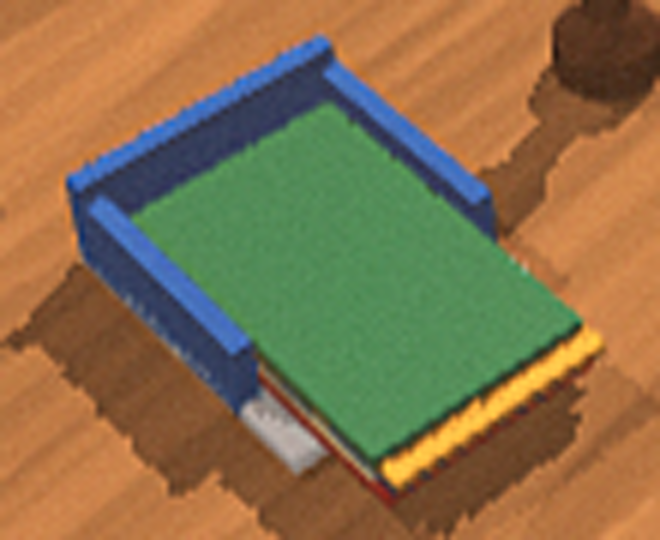

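Crop 1 gives the tray: floor front corners at crop (78,368)/(345,415), stop outer top corners (118,42)/(395,90), green board's front edge (80,458)-(295,488), cap top centre at crop (651,146). Crop 2 shows the ochre board sticking out most, then red.

Run:
```python
from h import *
c=load('top0')
P=lambda U,V,z:px(c,222+(U+.5)/7-.5,212+(V+.5)/7-.5,z)[:2]
Q=lambda U,V,z:px(c,370+(U-470+.5)/6-.5,240+(V+.5)/6-.5,z)[:2]
ang=lambda a,b:np.degrees(np.arctan2(*(b-a)[::-1]))
fl,fr=P(78,368,.006),P(345,415,.006); bl,br=P(118,42,.036),P(395,90,.036)
il,ir=P(148,75,.036),P(362,105,.036)
gfl,gfr,gbl,gbr=P(78,458,.026),P(295,488,.026),P(148,105,.026),P(355,140,.026)
print('floor',fl,fr,ang(fr,fl)-90,'back',bl,br,ang(br,bl)-90,np.linalg.norm(bl-br))
print('mid axis',ang((fl+fr)/2,(bl+br)/2),'inner',il,ir)
print('green ang',ang(gfl,gbl),ang(gfr,gbr),ang(gfr,gfl)-90,gfl,gfr,np.linalg.norm(gfl-gbl))
wl=[P(148,75,.03),P(103,295,.03)];wr=[P(362,115,.03),P(330,335,.03)]
print('walls',ang(wl[1],wl[0]),ang(wr[1],wr[0]))
for a in(1.0,):
  th=np.radians(ang((fl+fr)/2,(bl+br)/2)); ex=np.array([np.cos(th),np.sin(th)])
  print('th',np.degrees(th),'origin from floor',(fl+fr)/2+.045*ex,'from inner stop',(il+ir)/2-.0635*ex, 'ochre front',P(187,495,.022))
print('cap',Q(651,146,.106),'line',ang(Q(649,190,.106),Q(656,102,.106)))
# depth/colour based refinements
a=c['color'].astype(int);v,u=np.mgrid[240:290,370:422]
s=a[240:290,370:422];m=(s[...,0]>200)&(s[...,2]<80)&(s[...,1]<170)
z=np.array([px(c,x,y) for x,y in zip(u[m],v[m])]);print('cap depth',z.shape,np.median(z[:,2]),(z[:,:2].max(0)+z[:,:2].min(0))/2)
v,u=np.mgrid[212:292,222:288];s=a[212:292,222:288];m=(s[...,1]>s[...,0]+40)&(s[...,1]>s[...,2]+30)
r=cv2.minAreaRect(np.float32([px(c,x,y,.026)[:2]*1000 for x,y in zip(u[m],v[m])]));print('green',r,np.median([px(c,x,y)[2] for x,y in zip(u[m],v[m])]))
m=(s[...,2]>s[...,0]+60)&(s[...,2]>120)
r=cv2.minAreaRect(np.float32([px(c,x,y,.033)[:2]*1000 for x,y in zip(u[m],v[m])]));print('blue',r)
print('stamp',px(c,307,248,.08),'tape',px(c,314,183,.024))
```

```text
floor [0.54380117 0.20295425] [0.52922676 0.10620204] -8.566424156510777 back [0.65949155 0.18755835] [0.6448357  0.08892381] -8.451591725290385 0.09971743111012679
mid axis -8.040593141954878 inner [0.64802662 0.17655191] [0.63922599 0.10045279]
green ang -9.355652366255521 -8.083332465869063 -6.4539562701559845 [0.51189088 0.19852314] [0.50314324 0.12119362] 0.12787906486111378
walls -9.695090048287472 -6.58007250483234
th -8.040593141954878 origin from floor [0.58107158 0.14828379] from inner stop [0.58075056 0.14738439] ochre front [0.49961067 0.1599848 ]
cap [ 0.5537983  -0.20524786] line -3.55947649827725
cap depth (359, 3) 0.1047969081266627 [ 0.55365443 -0.15327102]
green ((570.6275024414062, 151.905029296875), (76.26055145263672, 124.55068969726562), 81.5618896484375) 0.026392881317934738
blue ((608.3896484375, 144.13247680664062), (98.2154769897461, 88.5295639038086), 81.91732025146484)
stamp [0.58667796 0.01398041 0.08      ] tape [0.75222849 0.00261707 0.024     ]
```

```bash
cat >> h.py <<'E'
from scipy.spatial.transform import Rotation as Ro
def go(p,yaw_x,p0=None,q0=None):
    "delta_pos, turn in tool axes to put TCP at p, tool x at world azimuth yaw_x deg, pointing down"
    o=get_obs(); R0=Ro.from_quat(o['ee_rot'] if q0 is None else q0); p0=o['position'] if p0 is None else np.array(p0)
    y=np.radians(yaw_x); T=Ro.from_matrix(np.array([[np.cos(y),np.sin(y),0],[np.sin(y),-np.cos(y),0],[0,0,-1]]))
    return np.round(R0.inv().apply(np.array(p)-p0),4).tolist(),np.round((R0.inv()*T).as_rotvec(),4).tolist()
TH=-8.2;EX=np.array([np.cos(np.radians(TH)),np.sin(np.radians(TH)),0]);TO=np.array([.581,.148,0])
def st(): 
    o=get_obs(); print({k:np.round(o[k],4).tolist() for k in('clock','joint_pos','position','ee_rot','ft_force','torque','grip_width','grasp_force')})
E
python3 - <<'E'
from h import *
print(go([.42,-.2,.28],100)); print(go(TO-.13*EX+[0,0,.2],171.8)); print(go(TO-.13*EX+[0,0,.06],171.8))
E
```

```text
([0.3135, -0.2811, -0.0381], [-0.0011, -0.0008, -1.3585])
([0.4818, -0.6082, 0.0423], [-0.0005, -0.0016, -2.6117])
([0.4818, -0.6081, 0.1823], [-0.0005, -0.0016, -2.6117])
```

Careful with the scale: shifts go in shares of 80 cm and turns go in shares of pi rad. That gives: 0.3135 m / 0.8 = 0.3919, -0.2811 m / 0.8 = -0.3514, -1.3585 rad / 3.1416 = -0.4324.

Emit:
move_arm([
  {"delta_pos":[0.3919,-0.3514,-0.0475],"turn":[0,0,-0.4324],"fingers":0.5},
  {"delta_pos":[0.3919,-0.3514,-0.0475],"turn":[0,0,-0.4324],"fingers":0.5},
  {"delta_pos":[0.3919,-0.3514,-0.0475],"turn":[0,0,-0.4324],"fingers":0.5},
  {"delta_pos":[0.3919,-0.3514,-0.0475],"turn":[0,0,-0.4324],"fingers":0.5},
  {"delta_pos":[0.3919,-0.3514,-0.0475],"turn":[0,0,-0.4324],"fingers":0.5},
  {"delta_pos":[0.3919,-0.3514,-0.0475],"turn":[0,0,-0.4324],"fingers":0.5},
  {"delta_pos":[0.3919,-0.3514,-0.0475],"turn":[0,0,-0.4324],"fingers":0.5},
  {"delta_pos":[0.3919,-0.3514,-0.0475],"turn":[0,0,-0.4324],"fingers":0.5},
])

```text
clock: 1.1
position: [0.4217, -0.1964, 0.2807]
ee_rot: [0.639, 0.769, 0.0, 0.0]
ft_force: [-0.3, -0.3, 1.2]
grip_width: 0.502
grasp_force: 0.0
```

Run:
```python
from h import *
st();print(go(TO-.13*EX+[0,0,.1],171.8))
```

```text
{'clock': 1.1, 'joint_pos': [0.8251, -0.0194, -0.4754, 1.7812, -0.0093, 1.3768, 0.5363], 'position': [0.4217, -0.1964, 0.2807], 'ee_rot': [0.6388, 0.7693, 0.0002, 0.0004], 'ft_force': [-0.2989, -0.2629, 1.2112], 'torque': [-0.0409, -0.0125, 0.0412], 'grip_width': 0.5017, 'grasp_force': 0.0}
([0.3512, 0.0966, 0.1807], [0.0006, 0.0007, -1.2429])
```

In the tool's units: 0.3512 m / 0.8 = 0.439, 0.1807 m / 0.8 = 0.2259, -1.25 rad / 3.1416 = -0.3979.

Emit:
move_arm([
  {"delta_pos":[0.439,0.1208,0.125],"turn":[0,0,-0.3979],"fingers":0.5},
  {"delta_pos":[0.439,0.1208,0.125],"turn":[0,0,-0.3979],"fingers":0.5},
  {"delta_pos":[0.439,0.1208,0.125],"turn":[0,0,-0.3979],"fingers":0.5},
  {"delta_pos":[0.439,0.1208,0.125],"turn":[0,0,-0.3979],"fingers":0.5},
  {"delta_pos":[0.439,0.1208,0.125],"turn":[0,0,-0.3979],"fingers":0.5},
  {"delta_pos":[0.439,0.1208,0.125],"turn":[0,0,-0.3979],"fingers":0.5},
  {"delta_pos":[0.439,0.1208,0.2259],"turn":[0,0,-0.3979],"fingers":0.5},
  {"delta_pos":[0.439,0.1208,0.2259],"turn":[0,0,-0.3979],"fingers":0.5},
  {"delta_pos":[0.439,0.1208,0.2259],"turn":[0,0,-0.3979],"fingers":0.5},
  {"delta_pos":[0.439,0.1208,0.2259],"turn":[0,0,-0.3979],"fingers":0.5},
])

```text
clock: 2.35
position: [0.4555, 0.162, 0.1014]
ee_rot: [0.075, 0.997, 0.0, 0.001]
ft_force: [-0.9, -0.1, 1.3]
grip_width: 0.496
grasp_force: 0.0
```

Run:
```python
from h import *
st();print(go(TO-.13*EX+[0,0,.02],171.8))
c=snap('side','side1'); cv2.imwrite('pics/c3.png',cv2.resize(cv2.imread('pics/side1.png')[200:400,180:380],None,fx=3,fy=3))
```

```text
{'clock': 2.35, 'joint_pos': [0.3556, 0.2635, -0.8697, 1.9537, 0.2362, 1.026, 0.801], 'position': [0.4555, 0.162, 0.1014], 'ee_rot': [0.0746, 0.9972, 0.0001, 0.0012], 'ft_force': [-0.9014, -0.136, 1.3486], 'torque': [0.0399, -0.0254, -0.0011], 'grip_width': 0.4957, 'grasp_force': 0.0}
([0.004, 0.004, 0.0814], [0.0003, 0.0023, -0.0063])
```

View pics/c3.png

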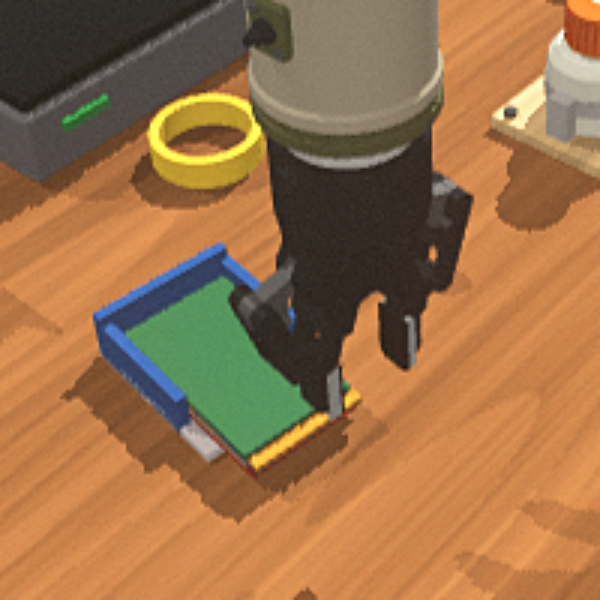

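The gripper hangs above the front of the tray, fingers either side of the middle line, not touching anything. Going down.

In the tool's units: 0.084 m / 0.8 = 0.105, 0.082 m / 0.8 = 0.1025, -0.006 rad / 3.1416 = -0.0019.

Emit:
move_arm([
  {"delta_pos":[0.005,0.005,0.05],"turn":[0,0.0006,-0.0019],"fingers":0.5},
  {"delta_pos":[0.005,0.005,0.0875],"turn":[0,0.0006,-0.0019],"fingers":0.5},
  {"delta_pos":[0.005,0.005,0.1025],"turn":[0,0.0006,-0.0019],"fingers":0.5},
  {"delta_pos":[0.005,0.005,0.105],"turn":[0,0.0006,-0.0019],"fingers":0.5},
  {"delta_pos":[0.005,0.005,0.105],"turn":[0,0.0006,-0.0019],"fingers":0.5},
])

```text
clock: 3.02
position: [0.4518, 0.1671, 0.0168]
ee_rot: [0.07, 0.998, 0.0, -0.0]
ft_force: [-0.1, -0.0, -0.0]
grip_width: 0.5
grasp_force: 0.0
```

Run:
```python
from h import *
st();print(go(TO-.115*EX+[0,0,.015],171.8),go(TO-.085*EX+[0,0,.015],171.8))
c=snap('side','side2'); cv2.imwrite('pics/c4.png',cv2.resize(cv2.imread('pics/side2.png')[260:400,190:350],None,fx=4,fy=4))
```

```text
{'clock': 3.025, 'joint_pos': [0.2686, 0.4064, -0.8057, 2.0153, 0.3805, 0.8733, 0.6839], 'position': [0.4518, 0.1671, 0.0168], 'ee_rot': [0.0704, 0.9975, 0.0002, -0.0001], 'ft_force': [-0.0547, -0.03, -0.0203], 'torque': [-0.0267, -0.0094, -0.0374], 'grip_width': 0.4997, 'grasp_force': 0.0}
([-0.0156, -0.0005, 0.0018], [0.0004, -0.0002, 0.0023]) ([-0.0456, -0.0005, 0.0018], [0.0004, -0.0002, 0.0023])
```

View pics/c4.png

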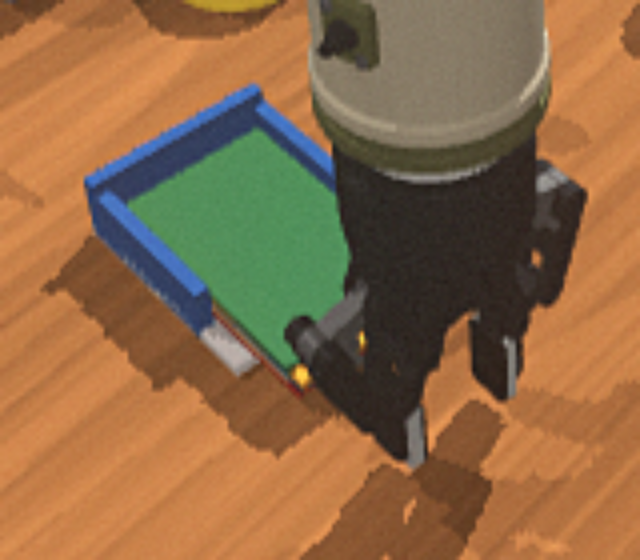

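Both fingers are down before the front edges; near fingertip at crop (412,460), i.e. full (293,375). Checking its lateral position and how low the tip is.

Run:
```python
from h import *
c=load('side2'); EY=np.array([-EX[1],EX[0],0])
for n,u,v,z in(('tip near',190+405/4,260+458/4,.006),('tip far',190+505/4,260+396/4,.006),('red corner',190+298/4,260+393/4,.006),('stop far corner',190+258/4,260+97/4,.036),('stop inner left?',190+100/4,260+192/4,.036)):
    d=px(c,u,v,z)-TO; print(n,np.round(d@EX,4),np.round(d@EY,4))
print(px(c,int(190+405/4),int(260+452/4)))
```

```text
tip near -0.1338 0.0271
tip far -0.138 -0.0245
red corner -0.0769 0.0396
stop far corner 0.0579 -0.0405
stop inner left? 0.0553 0.0501
[0.44890235 0.19754952 0.01684084]
```

In the tool's units: -0.04 m / 0.8 = -0.05, -0.015 m / 0.8 = -0.0188, 0.002 rad / 3.1416 = 0.0006.

Emit:
move_arm([
  {"delta_pos":[-0.0063,-0.0006,0.0023],"turn":[0,0,0.0006],"fingers":0.5},
  {"delta_pos":[-0.0125,-0.0006,0.0023],"turn":[0,0,0.0006],"fingers":0.5},
  {"delta_pos":[-0.0188,-0.0006,0.0023],"turn":[0,0,0.0006],"fingers":0.5},
  {"delta_pos":[-0.0238,-0.0006,0.0023],"turn":[0,0,0.0006],"fingers":0.5},
  {"delta_pos":[-0.0275,-0.0006,0.0023],"turn":[0,0,0.0006],"fingers":0.5},
  {"delta_pos":[-0.0313,-0.0006,0.0023],"turn":[0,0,0.0006],"fingers":0.5},
  {"delta_pos":[-0.035,-0.0006,0.0023],"turn":[0,0,0.0006],"fingers":0.5},
  {"delta_pos":[-0.0388,-0.0006,0.0023],"turn":[0,0,0.0006],"fingers":0.5},
  {"delta_pos":[-0.0425,-0.0006,0.0023],"turn":[0,0,0.0006],"fingers":0.5},
  {"delta_pos":[-0.0463,-0.0006,0.0023],"turn":[0,0,0.0006],"fingers":0.5},
  {"delta_pos":[-0.05,-0.0006,0.0023],"turn":[0,0,0.0006],"fingers":0.5},
])

```text
clock: 4.45
position: [0.4905, 0.1608, 0.0137]
ee_rot: [0.071, 0.997, 0.0, -0.001]
ft_force: [-0.8, -0.5, 0.3]
grip_width: 0.502
grasp_force: 0.3
```

In the tool's units: -0.01 m / 0.8 = -0.0125, -0.008 m / 0.8 = -0.01.

Emit:
move_arm([
  {"delta_pos":[-0.0025,0,0],"fingers":0.5},
  {"delta_pos":[-0.005,0,0],"fingers":0.5},
  {"delta_pos":[-0.0075,0,0],"fingers":0.5},
  {"delta_pos":[-0.01,0,0],"fingers":0.5},
  {"delta_pos":[-0.0125,0,0],"fingers":0.5},
])

```text
validation failed for argument at $.pl...
```

In the tool's units: -0.003 m / 0.8 = -0.0038, -0.0015 m / 0.8 = -0.0019.

Emit:
move_arm([
  {"delta_pos":[-0.0019,0,0],"fingers":0.5},
  {"delta_pos":[-0.0038,0,0],"fingers":0.5},
])

```text
validation failed for argument at $.pl...
```

Run:
```python
from h import *
st(); print((get_obs()['position']-TO)@EX)
```

```text
{'clock': 4.45, 'joint_pos': [0.2574, 0.4752, -0.77, 1.9299, 0.4161, 0.9035, 0.7068], 'position': [0.4905, 0.1608, 0.0137], 'ee_rot': [0.0711, 0.9975, 0.0, -0.001], 'ft_force': [-0.7938, -0.4874, 0.306], 'torque': [0.033, 0.1014, 0.0027], 'grip_width': 0.5021, 'grasp_force': 0.2557}
-0.09136695858936925
```

Turn has to be given in each row.

In the tool's units: -0.01 m / 0.8 = -0.0125, -0.008 m / 0.8 = -0.01.

Emit:
move_arm([
  {"delta_pos":[-0.0025,0,0],"turn":[0,0,0],"fingers":0.5},
  {"delta_pos":[-0.005,0,0],"turn":[0,0,0],"fingers":0.5},
  {"delta_pos":[-0.0075,0,0],"turn":[0,0,0],"fingers":0.5},
  {"delta_pos":[-0.01,0,0],"turn":[0,0,0],"fingers":0.5},
  {"delta_pos":[-0.0125,0,0],"turn":[0,0,0],"fingers":0.5},
])

```text
clock: 5.08
position: [0.5003, 0.1594, 0.0137]
ee_rot: [0.071, 0.997, -0.0, -0.001]
ft_force: [-2.9, 0.2, 1.0]
grip_width: 0.499
grasp_force: 1.5
```

Run:
```python
from h import *
st(); print((get_obs()['position']-TO)@EX)
```

```text
{'clock': 5.075, 'joint_pos': [0.2548, 0.4908, -0.7625, 1.9075, 0.4229, 0.9124, 0.7139], 'position': [0.5003, 0.1594, 0.0137], 'ee_rot': [0.0711, 0.9975, -0.0, -0.0011], 'ft_force': [-2.8793, 0.2323, 1.0248], 'torque': [0.0152, 0.6499, -0.0484], 'grip_width': 0.4991, 'grasp_force': 1.4694}
-0.08147911710416485
```

In the tool's units: -0.004 m / 0.8 = -0.005, -0.003 m / 0.8 = -0.0038.

Emit:
move_arm([
  {"delta_pos":[-0.0019,0,0],"turn":[0,0,0],"fingers":0.5},
  {"delta_pos":[-0.0038,0,0],"turn":[0,0,0],"fingers":0.5},
  {"delta_pos":[-0.005,0,0],"turn":[0,0,0],"fingers":0.5},
])

```text
clock: 5.45
position: [0.5041, 0.1589, 0.0136]
ee_rot: [0.071, 0.997, -0.0, -0.001]
ft_force: [-2.1, 0.7, -0.7]
grip_width: 0.495
grasp_force: 0.7
```

Run:
```python
from h import *
st(); print((get_obs()['position']-TO)@EX)
```

```text
{'clock': 5.45, 'joint_pos': [0.2537, 0.4971, -0.7598, 1.8986, 0.4255, 0.916, 0.7167], 'position': [0.5041, 0.1589, 0.0136], 'ee_rot': [0.0709, 0.9975, -0.0, -0.0012], 'ft_force': [-2.0525, 0.6699, -0.6925], 'torque': [0.0481, 0.3104, 0.0008], 'grip_width': 0.4948, 'grasp_force': 0.6927}
-0.07768020637523322
```

In the tool's units: -0.002 m / 0.8 = -0.0025, -0.001 m / 0.8 = -0.0013.

Emit:
move_arm([
  {"delta_pos":[-0.0013,0,0],"turn":[0,0,0],"fingers":0.5},
  {"delta_pos":[-0.0025,0,0],"turn":[0,0,0],"fingers":0.5},
  {"delta_pos":[-0.0025,0,0],"turn":[0,0,0],"fingers":0.5},
])

```text
clock: 5.82
position: [0.5065, 0.1584, 0.0137]
ee_rot: [0.071, 0.997, 0.0, -0.001]
ft_force: [-1.2, -0.7, -0.5]
grip_width: 0.498
grasp_force: 0.2
```

In the tool's units: -0.0015 m / 0.8 = -0.0019, -0.001 m / 0.8 = -0.0013.

Emit:
move_arm([
  {"delta_pos":[-0.0013,0,0],"turn":[0,0,0],"fingers":0.5},
  {"delta_pos":[-0.0019,0,0],"turn":[0,0,0],"fingers":0.5},
])

```text
clock: 6.08
position: [0.5068, 0.1585, 0.0136]
ee_rot: [0.071, 0.997, -0.0, -0.002]
ft_force: [-7.0, -0.4, 4.8]
grip_width: 0.502
grasp_force: 3.6
```

Run:
```python
from h import *
st(); print((get_obs()['position']-TO)@EX)
```

```text
{'clock': 6.075, 'joint_pos': [0.2527, 0.5024, -0.7576, 1.8911, 0.427, 0.9203, 0.7193], 'position': [0.5068, 0.1585, 0.0136], 'ee_rot': [0.0709, 0.9975, -0.0002, -0.0019], 'ft_force': [-6.9699, -0.4379, 4.7816], 'torque': [-0.0027, 1.546, -0.0438], 'grip_width': 0.5017, 'grasp_force': 3.6089}
-0.07491172675800577
```

In the tool's units: -0.0015 m / 0.8 = -0.0019, -0.001 m / 0.8 = -0.0013.

Emit:
move_arm([
  {"delta_pos":[-0.0013,0,0],"turn":[0,0,0],"fingers":0.5},
  {"delta_pos":[-0.0019,0,0],"turn":[0,0,0],"fingers":0.5},
  {"delta_pos":[-0.0019,0,0],"turn":[0,0,0],"fingers":0.5},
])

```text
clock: 6.45
position: [0.5068, 0.1585, 0.0133]
ee_rot: [0.071, 0.997, -0.001, -0.003]
ft_force: [-12.3, 0.2, 7.4]
grip_width: 0.5
grasp_force: 5.9
```

Run:
```python
from h import *
st(); print((get_obs()['position']-TO)@EX)
```

```text
{'clock': 6.45, 'joint_pos': [0.2521, 0.5047, -0.7573, 1.8889, 0.4269, 0.9231, 0.7202], 'position': [0.5068, 0.1585, 0.0133], 'ee_rot': [0.0707, 0.9975, -0.0006, -0.0031], 'ft_force': [-12.2906, 0.162, 7.3805], 'torque': [-0.0171, 2.4789, -0.1446], 'grip_width': 0.5001, 'grasp_force': 5.9274}
-0.07489514724125206
```

Stopped firmly at 12 N with the finger face at the flush line. I back off, go down a little to be sure of reaching the lowest board, and tap again.

In the tool's units: 0.02 m / 0.8 = 0.025, 0.008 m / 0.8 = 0.01.

Emit:
move_arm([
  {"delta_pos":[0.01,0,0],"turn":[0,0,0],"fingers":0.5},
  {"delta_pos":[0.025,0,0],"turn":[0,0,0],"fingers":0.5},
  {"delta_pos":[0.025,0,0.0013],"turn":[0,0,0],"fingers":0.5},
  {"delta_pos":[0.025,0,0.0025],"turn":[0,0,0],"fingers":0.5},
  {"delta_pos":[0.025,0,0.0038],"turn":[0,0,0],"fingers":0.5},
  {"delta_pos":[0.025,0,0.0038],"turn":[0,0,0],"fingers":0.5},
])

```text
clock: 7.2
position: [0.4896, 0.1609, 0.0106]
ee_rot: [0.071, 0.997, 0.0, -0.001]
ft_force: [-0.5, -0.3, -0.4]
grip_width: 0.5
grasp_force: 0.0
```

Run:
```python
from h import *
st(); print((get_obs()['position']-TO)@EX)
```

```text
{'clock': 7.2, 'joint_pos': [0.2549, 0.4785, -0.7677, 1.9337, 0.4199, 0.8972, 0.7026], 'position': [0.4896, 0.1609, 0.0106], 'ee_rot': [0.0712, 0.9975, 0.0001, -0.001], 'ft_force': [-0.5033, -0.2809, -0.4059], 'torque': [-0.0359, -0.0475, 0.004], 'grip_width': 0.5001, 'grasp_force': 0.0}
-0.09234627790675456
```

In the tool's units: -0.0205 m / 0.8 = -0.0256, -0.0195 m / 0.8 = -0.0244.

Emit:
move_arm([
  {"delta_pos":[-0.0063,0,0.0013],"turn":[0,0,0],"fingers":0.5},
  {"delta_pos":[-0.0125,0,0.0013],"turn":[0,0,0],"fingers":0.5},
  {"delta_pos":[-0.0175,0,0.0013],"turn":[0,0,0],"fingers":0.5},
  {"delta_pos":[-0.02,0,0.0013],"turn":[0,0,0],"fingers":0.5},
  {"delta_pos":[-0.0225,0,0.0013],"turn":[0,0,0],"fingers":0.5},
  {"delta_pos":[-0.0244,0,0.0013],"turn":[0,0,0],"fingers":0.5},
  {"delta_pos":[-0.0256,0,0.0013],"turn":[0,0,0],"fingers":0.5},
  {"delta_pos":[-0.0256,0,0.0013],"turn":[0,0,0],"fingers":0.5},
])

```text
clock: 8.2
position: [0.5069, 0.1585, 0.0093]
ee_rot: [0.071, 0.997, -0.001, -0.003]
ft_force: [-13.2, -0.3, 11.3]
grip_width: 0.502
grasp_force: 9.2
```

Run:
```python
from h import *
st(); print((get_obs()['position']-TO)@EX)
```

```text
{'clock': 8.2, 'joint_pos': [0.2485, 0.5114, -0.7535, 1.8899, 0.4324, 0.9176, 0.7164], 'position': [0.5069, 0.1585, 0.0093], 'ee_rot': [0.0706, 0.9975, -0.0007, -0.0035], 'ft_force': [-13.189, -0.3027, 11.2934], 'torque': [-0.0645, 2.6807, -0.2271], 'grip_width': 0.5024, 'grasp_force': 9.1703}
-0.07482978080765165
```

In the tool's units: -0.22 m / 0.8 = -0.275, 0.03 m / 0.8 = 0.0375.

Emit:
move_arm([
  {"delta_pos":[0.015,0,0],"turn":[0,0,0],"fingers":0.4},
  {"delta_pos":[0.0375,0,-0.0063],"turn":[0,0,0],"fingers":0.3},
  {"delta_pos":[0.0375,0,-0.075],"turn":[0,0,0],"fingers":0},
  {"delta_pos":[0.0375,0,-0.15],"turn":[0,0,0],"fingers":0},
  {"delta_pos":[0.0375,0,-0.225],"turn":[0,0,0],"fingers":0},
  {"delta_pos":[0.0375,0,-0.275],"turn":[0,0,0],"fingers":0},
  {"delta_pos":[0.0375,0,-0.275],"turn":[0,0,0],"fingers":0},
])

```text
clock: 9.07
position: [0.4817, 0.163, 0.2327]
ee_rot: [0.071, 0.997, 0.0, 0.002]
ft_force: [-0.2, -0.2, -1.0]
grip_width: 0.997
grasp_force: 0.0
```

Run:
```python
from h import *
st();print(go([.48,-.205,.23],70))
```

```text
{'clock': 9.075, 'joint_pos': [0.4183, 0.1684, -0.9073, 1.7429, 0.1393, 1.2931, 0.9084], 'position': [0.4817, 0.163, 0.2327], 'ee_rot': [0.0712, 0.9975, 0.0004, 0.002], 'ft_force': [-0.2328, -0.1735, -1.0314], 'torque': [-0.0325, -0.0254, -0.0189], 'grip_width': 0.9966, 'grasp_force': 0.0}
([-0.0506, -0.3645, 0.0025], [0.0043, 0.002, 1.7774])
```

In the tool's units: -0.3645 m / 0.8 = -0.4556, -0.0506 m / 0.8 = -0.0633, 1.7774 rad / 3.1416 = 0.5658.

Emit:
move_arm([
  {"delta_pos":[-0.0633,-0.4556,0.0031],"turn":[0.0013,0.0006,0.5658],"fingers":0},
  {"delta_pos":[-0.0633,-0.4556,0.0031],"turn":[0.0013,0.0006,0.5658],"fingers":0},
  {"delta_pos":[-0.0633,-0.4556,0.0031],"turn":[0.0013,0.0006,0.5658],"fingers":0},
  {"delta_pos":[-0.0633,-0.4556,0.0031],"turn":[0.0013,0.0006,0.5658],"fingers":0},
  {"delta_pos":[-0.0633,-0.4556,0.0031],"turn":[0.0013,0.0006,0.5658],"fingers":0},
  {"delta_pos":[-0.0633,-0.4556,0.0031],"turn":[0.0013,0.0006,0.5658],"fingers":0},
  {"delta_pos":[-0.0633,-0.4556,0.0031],"turn":[0.0013,0.0006,0.5658],"fingers":0},
  {"delta_pos":[-0.0633,-0.4556,0.0031],"turn":[0.0013,0.0006,0.5658],"fingers":0},
  {"delta_pos":[-0.0633,-0.4556,0.0031],"turn":[0.0013,0.0006,0.5658],"fingers":0},
  {"delta_pos":[-0.0633,-0.4556,0.0031],"turn":[0.0013,0.0006,0.5658],"fingers":0},
  {"delta_pos":[-0.0633,-0.4556,0.0031],"turn":[0.0013,0.0006,0.5658],"fingers":0},
  {"delta_pos":[-0.0633,-0.4556,0.0031],"turn":[0.0013,0.0006,0.5658],"fingers":0},
])

```text
clock: 10.58
position: [0.4786, -0.2056, 0.2265]
ee_rot: [0.818, 0.575, -0.003, -0.002]
ft_force: [0.9, -1.0, 0.7]
grip_width: 0.999
grasp_force: 0.0
```

Run:
```python
from h import *
st(); a=snap('top','top3'); b=snap('side','side3')
A=cv2.imread('pics/top3.png');B=cv2.imread('pics/side3.png');r=lambda i,f:cv2.resize(i,None,fx=f,fy=f,interpolation=cv2.INTER_CUBIC)
C=np.zeros((600,800,3),np.uint8)
for x,y,i in((0,0,r(A[212:292,222:272],6)),(310,0,r(B[275:365,210:290],5)),(310,455,r(B[175:223,345:410],3)),(520,455,r(A[235:283,375:430],3))):C[y:y+i.shape[0],x:x+i.shape[1]]=i
cv2.imwrite('pics/c5.png',C)
s=a['color'].astype(int)[212:292,222:288];v,u=np.mgrid[212:292,222:288];m=(s[...,1]>s[...,0]+40)&(s[...,1]>s[...,2]+30)
print(cv2.minAreaRect(np.float32([px(a,x,y,.026)[:2]*1000 for x,y in zip(u[m],v[m])])))
```

```text
{'clock': 10.575, 'joint_pos': [0.7641, 0.1514, -0.4884, 1.7302, 0.0757, 1.2845, -0.0881], 'position': [0.4786, -0.2056, 0.2265], 'ee_rot': [0.8184, 0.5746, -0.0027, -0.0019], 'ft_force': [0.9278, -0.9826, 0.7459], 'torque': [0.0417, 0.0399, 0.0636], 'grip_width': 0.9995, 'grasp_force': 0.0}
((580.8422241210938, 149.307373046875), (75.97067260742188, 124.00611877441406), 81.91834259033203)
```

View pics/c5.png

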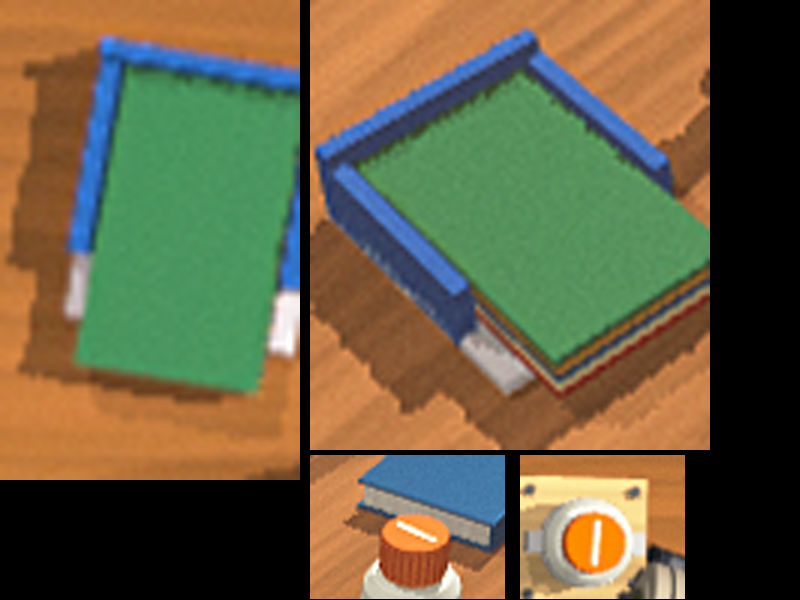

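The stack is flush: the green board meets the stop and all five front edges form one vertical face. The cap top centre is at side (380.3,201), top (400.3,264.3).

Run:
```python
from h import *
print(px(load('side3'),380.3-.3,201-.3,.106),px(load('top3'),400,264,.106))
for n in('top3','side3'):
    c=load(n);a=c['color'].astype(int);u0,u1,v0,v1=(380,420,250,282) if n=='top3' else (362,398,190,206)
    v,u=np.mgrid[v0:v1,u0:u1];s=a[v0:v1,u0:u1];m=(s[...,0]>230)&(s[...,2]<90)&(s[...,1]<190)
    z=np.float32([px(c,x,y,.106)[:2]*1000 for x,y in zip(u[m],v[m])]);print(n,cv2.minEnclosingCircle(z))
print(go([.554,-.205,.2],70),go([.554,-.205,.13],70))
```

```text
[ 0.55206621 -0.20307934  0.106     ] [ 0.55361744 -0.20583721  0.106     ]
top3 ((554.0018310546875, -204.84945678710938), 23.24471092224121)
side3 ((552.386474609375, -202.85557556152344), 23.158050537109375)
([0.0264, 0.0707, 0.0264], [-0.0058, 0.0021, 0.0015]) ([0.0265, 0.0712, 0.0964], [-0.0058, 0.0021, 0.0015])
```

In the tool's units: 0.07 m / 0.8 = 0.0875, 0.0695 m / 0.8 = 0.0869, 0.0015 rad / 3.1416 = 0.0005.

Emit:
move_arm([
  {"delta_pos":[0.0325,0.0869,0.0375],"turn":[-0.0019,0.0006,0.0005],"fingers":0},
  {"delta_pos":[0.0325,0.0869,0.0375],"turn":[-0.0019,0.0006,0.0005],"fingers":0},
  {"delta_pos":[0.0325,0.0869,0.0875],"turn":[-0.0019,0.0006,0.0005],"fingers":0},
  {"delta_pos":[0.0325,0.0869,0.0875],"turn":[-0.0019,0.0006,0.0005],"fingers":0},
  {"delta_pos":[0.0325,0.0869,0.0875],"turn":[-0.0019,0.0006,0.0005],"fingers":0},
])

```text
clock: 11.3
position: [0.553, -0.2053, 0.158]
ee_rot: [0.819, 0.573, 0.0, 0.001]
ft_force: [-0.1, 0.4, -0.5]
grip_width: 0.997
grasp_force: 0.0
```

Run:
```python
from h import *
st();print(go([.553,-.204,.088],70))
```

```text
{'clock': 11.3, 'joint_pos': [0.6808, 0.3576, -0.4928, 1.6442, 0.1802, 1.1835, -0.2039], 'position': [0.553, -0.2053, 0.158], 'ee_rot': [0.8195, 0.5731, 0.0004, 0.0007], 'ft_force': [-0.0796, 0.4431, -0.4653], 'torque': [-0.0392, 0.0556, -0.0414], 'grip_width': 0.9971, 'grasp_force': 0.0}
([0.0012, -0.0005, 0.07], [0.0016, 0.0001, -0.0012])
```

Down, then close gently with 30 N to see whether it is centred.

In the tool's units: 0.07 m / 0.8 = 0.0875, 0.001 m / 0.8 = 0.0013, 0.0016 rad / 3.1416 = 0.0005.

Emit:
move_arm([
  {"delta_pos":[0.0013,-0.0006,0.0375],"turn":[0.0005,0,-0.0003],"fingers":0},
  {"delta_pos":[0.0013,-0.0006,0.0688],"turn":[0.0005,0,-0.0003],"fingers":0},
  {"delta_pos":[0.0013,-0.0006,0.0875],"turn":[0.0005,0,-0.0003],"fingers":0},
  {"delta_pos":[0.0013,-0.0006,0.0875],"turn":[0.0005,0,-0.0003],"fingers":0},
  {"delta_pos":[0.0013,-0.0006,0.0875],"turn":[0.0005,0,-0.0003],"fingers":0.35},
  {"delta_pos":[0.0013,-0.0006,0.0875],"turn":[0.0005,0,-0.0003],"fingers":0.5},
  {"delta_pos":[0.0013,-0.0006,0.0875],"turn":[0.0005,0,-0.0003],"fingers":0.6},
  {"delta_pos":[0.0013,-0.0006,0.0875],"turn":[0.0005,0,-0.0003],"fingers":0.7},
  {"delta_pos":[0.0013,-0.0006,0.0875],"turn":[0.0005,0,-0.0003],"fingers":0.7},
], force=30)

```text
clock: 12.42
position: [0.5532, -0.2042, 0.088]
ee_rot: [0.819, 0.573, 0.0, 0.0]
ft_force: [-1.5, -0.1, 6.3]
grip_width: 0.557
grasp_force: 30.1
```

Run:
```python
from h import *
st()
```

```text
{'clock': 12.425, 'joint_pos': [0.6641, 0.4314, -0.4776, 1.7078, 0.2231, 1.0559, -0.236], 'position': [0.5532, -0.2042, 0.088], 'ee_rot': [0.8193, 0.5734, 0.0001, 0.0004], 'ft_force': [-1.5478, -0.0575, 6.2939], 'torque': [0.0884, 0.2335, -0.0017], 'grip_width': 0.5574, 'grasp_force': 30.0696}
```

In the tool's units: -0.08 rad / 3.1416 = -0.0255.

Emit:
move_arm([
  {"delta_pos":[0,0,0],"turn":[0,0,0],"fingers":0.7},
  {"delta_pos":[0,0,0],"turn":[0,0,0],"fingers":0.7},
  {"delta_pos":[0,0,0],"turn":[0,0,-0.0095],"fingers":0.7},
  {"delta_pos":[0,0,0],"turn":[0,0,-0.0191],"fingers":0.7},
  {"delta_pos":[0,0,0],"turn":[0,0,-0.0255],"fingers":0.7},
], force=60)

```text
clock: 13.05
position: [0.5533, -0.2047, 0.0882]
ee_rot: [0.796, 0.606, 0.0, 0.001]
ft_force: [-0.8, -1.3, 6.3]
grip_width: 0.551
grasp_force: 60.5
```

Run:
```python
from h import *
st()
```

```text
{'clock': 13.05, 'joint_pos': [0.6755, 0.434, -0.4915, 1.7068, 0.2308, 1.0573, -0.1604], 'position': [0.5533, -0.2047, 0.0882], 'ee_rot': [0.7956, 0.6058, 0.0001, 0.0007], 'ft_force': [-0.847, -1.285, 6.2511], 'torque': [-0.2866, 0.1303, -0.0523], 'grip_width': 0.5509, 'grasp_force': 60.4653}
```

In the tool's units: -0.08 rad / 3.1416 = -0.0255.

Emit:
move_arm([
  {"delta_pos":[0,0,0],"turn":[0,0,-0.0095],"fingers":0.7},
  {"delta_pos":[0,0,0],"turn":[0,0,-0.0191],"fingers":0.7},
  {"delta_pos":[0,0,0],"turn":[0,0,-0.0255],"fingers":0.7},
])

```text
clock: 13.42
position: [0.5535, -0.2047, 0.0882]
ee_rot: [0.771, 0.637, 0.0, 0.001]
ft_force: [0.6, -0.9, 4.7]
grip_width: 0.551
grasp_force: 60.6
```

Run:
```python
from h import *
st()
```

```text
{'clock': 13.425, 'joint_pos': [0.6866, 0.4368, -0.5056, 1.706, 0.2381, 1.0584, -0.0857], 'position': [0.5535, -0.2047, 0.0882], 'ee_rot': [0.7707, 0.6371, 0.0002, 0.0009], 'ft_force': [0.5669, -0.8595, 4.6543], 'torque': [-0.1851, -0.1331, -0.0981], 'grip_width': 0.5507, 'grasp_force': 60.6006}
```

In the tool's units: -0.06 rad / 3.1416 = -0.0191.

Emit:
move_arm([
  {"delta_pos":[0,0,0],"turn":[0,0,-0.0095],"fingers":0.7},
  {"delta_pos":[0,0,0],"turn":[0,0,-0.0191],"fingers":0.7},
  {"delta_pos":[0,0,0],"turn":[0,0,-0.0191],"fingers":0.7},
])

```text
clock: 13.8
position: [0.5538, -0.2046, 0.0882]
ee_rot: [0.751, 0.66, 0.001, 0.001]
ft_force: [2.1, -1.4, 5.5]
grip_width: 0.551
grasp_force: 60.7
```

Run:
```python
from h import *
st()
```

```text
{'clock': 13.8, 'joint_pos': [0.6949, 0.4391, -0.5164, 1.7053, 0.2435, 1.059, -0.0301], 'position': [0.5538, -0.2046, 0.0882], 'ee_rot': [0.7515, 0.6598, 0.0006, 0.001], 'ft_force': [2.0787, -1.3821, 5.5309], 'torque': [-0.2325, -0.5428, -0.516], 'grip_width': 0.5509, 'grasp_force': 60.6713}
```

Jammed (−0.52 N·m at 12.6°). The thread goes the other way: turn back and on.

In the tool's units: 0.48 rad / 3.1416 = 0.1528.

Emit:
move_arm([
  {"delta_pos":[0,0,0],"turn":[0,0,0.0255],"fingers":0.7},
  {"delta_pos":[0,0,0],"turn":[0,0,0.0509],"fingers":0.7},
  {"delta_pos":[0,0,0],"turn":[0,0,0.0764],"fingers":0.7},
  {"delta_pos":[0,0,0],"turn":[0,0,0.1019],"fingers":0.7},
  {"delta_pos":[0,0,0],"turn":[0,0,0.1273],"fingers":0.7},
  {"delta_pos":[0,0,0],"turn":[0,0,0.1528],"fingers":0.7},
  {"delta_pos":[0,0,0],"turn":[0,0,0.1528],"fingers":0.7},
])

```text
clock: 14.68
position: [0.5541, -0.2034, 0.0882]
ee_rot: [0.887, 0.462, 0.001, 0.001]
ft_force: [1.8, 1.8, 6.5]
grip_width: 0.549
grasp_force: 60.8
```

Run:
```python
from h import *
st()
```

```text
{'clock': 14.675, 'joint_pos': [0.627, 0.4236, -0.4324, 1.7093, 0.1993, 1.0502, -0.4804], 'position': [0.5541, -0.2034, 0.0882], 'ee_rot': [0.8867, 0.4624, 0.001, 0.0005], 'ft_force': [1.8289, 1.8496, 6.4807], 'torque': [0.2219, -0.3941, -0.0289], 'grip_width': 0.5488, 'grasp_force': 60.8201}
```

In the tool's units: 0.98 rad / 3.1416 = 0.3119.

Emit:
move_arm([
  {"delta_pos":[0,0,0],"turn":[0,0,0.0318],"fingers":0.7},
  {"delta_pos":[0,0,0],"turn":[0,0,0.0637],"fingers":0.7},
  {"delta_pos":[0,0,0],"turn":[0,0,0.0955],"fingers":0.7},
  {"delta_pos":[0,0,0],"turn":[0,0,0.1273],"fingers":0.7},
  {"delta_pos":[0,0,0],"turn":[0,0,0.1592],"fingers":0.7},
  {"delta_pos":[0,0,0],"turn":[0,0,0.191],"fingers":0.7},
  {"delta_pos":[0,0,0],"turn":[0,0,0.2228],"fingers":0.7},
  {"delta_pos":[0,0,0],"turn":[0,0,0.2546],"fingers":0.7},
  {"delta_pos":[0,0,0],"turn":[0,0,0.2865],"fingers":0.7},
  {"delta_pos":[0,0,0],"turn":[0,0,0.3119],"fingers":0.7},
  {"delta_pos":[0,0,0],"turn":[0,0,0.3119],"fingers":0.7},
])

```text
clock: 16.05
position: [0.554, -0.204, 0.0882]
ee_rot: [1.0, -0.01, 0.001, 0.0]
ft_force: [2.4, 0.6, 5.8]
grip_width: 0.55
grasp_force: 60.8
```

Run:
```python
from h import *
st(); print(2*np.degrees(np.arctan2(get_obs()['ee_rot'][1],get_obs()['ee_rot'][0])))
```

```text
{'clock': 16.05, 'joint_pos': [0.4919, 0.4013, -0.2639, 1.717, 0.1186, 1.0366, -1.4021], 'position': [0.554, -0.204, 0.0882], 'ee_rot': [1.0, -0.0095, 0.0011, 0.0003], 'ft_force': [2.3502, 0.6497, 5.7701], 'torque': [-0.0629, -0.4289, -0.0105], 'grip_width': 0.55, 'grasp_force': 60.765}
-1.0892020507902818
```

In the tool's units: -0.006 m / 0.8 = -0.0075, -0.004 m / 0.8 = -0.005.

Emit:
move_arm([
  {"delta_pos":[0,0,-0.0025],"turn":[0,0,0],"fingers":0.7},
  {"delta_pos":[0,0,-0.005],"turn":[0,0,0],"fingers":0.7},
  {"delta_pos":[0,0,-0.0075],"turn":[0,0,0],"fingers":0.7},
  {"delta_pos":[0,0,-0.0075],"turn":[0,0,0],"fingers":0.7},
])

```text
clock: 16.55
position: [0.5532, -0.2045, 0.093]
ee_rot: [1.0, -0.009, 0.0, 0.0]
ft_force: [5.8, -2.7, -1.8]
grip_width: 0.55
grasp_force: 62.4
```

Run:
```python
from h import *
st()
```

```text
{'clock': 16.55, 'joint_pos': [0.4935, 0.3956, -0.2644, 1.7135, 0.1169, 1.0473, -1.3993], 'position': [0.5532, -0.2045, 0.093], 'ee_rot': [1.0, -0.0093, 0.0003, 0.0002], 'ft_force': [5.8206, -2.7207, -1.819], 'torque': [-0.545, -1.003, 0.0464], 'grip_width': 0.5498, 'grasp_force': 62.3698}
```

In the tool's units: -0.006 m / 0.8 = -0.0075, -0.004 m / 0.8 = -0.005.

Emit:
move_arm([
  {"delta_pos":[0,0,-0.0025],"turn":[0,0,0],"fingers":0.7},
  {"delta_pos":[0,0,-0.005],"turn":[0,0,0],"fingers":0.7},
  {"delta_pos":[0,0,-0.0075],"turn":[0,0,0],"fingers":0.7},
  {"delta_pos":[0,0,-0.0075],"turn":[0,0,0],"fingers":0.7},
])

```text
clock: 17.05
position: [0.5531, -0.2046, 0.0989]
ee_rot: [1.0, -0.009, 0.0, 0.0]
ft_force: [5.0, -2.4, -1.6]
grip_width: 0.549
grasp_force: 62.5
```

Run:
```python
from h import *
st()
```

```text
{'clock': 17.05, 'joint_pos': [0.4943, 0.3888, -0.2651, 1.7088, 0.1146, 1.0585, -1.3976], 'position': [0.5531, -0.2046, 0.0989], 'ee_rot': [1.0, -0.0093, 0.0003, 0.0003], 'ft_force': [5.0049, -2.423, -1.568], 'torque': [-0.5787, -1.126, 0.012], 'grip_width': 0.5491, 'grasp_force': 62.5471}
```

In the tool's units: -0.047 m / 0.8 = -0.0588, -0.042 m / 0.8 = -0.0525.

Emit:
move_arm([
  {"delta_pos":[0,0,-0.0063],"turn":[0,0,0],"fingers":0.7},
  {"delta_pos":[0,0,-0.0125],"turn":[0,0,0],"fingers":0.7},
  {"delta_pos":[0,0,-0.0188],"turn":[0,0,0],"fingers":0.7},
  {"delta_pos":[0,0,-0.025],"turn":[0,0,0],"fingers":0.7},
  {"delta_pos":[0,0,-0.0325],"turn":[0,0,0],"fingers":0.7},
  {"delta_pos":[0,0,-0.0425],"turn":[0,0,0],"fingers":0.7},
  {"delta_pos":[0,0,-0.0525],"turn":[0,0,0],"fingers":0.7},
  {"delta_pos":[0,0,-0.0588],"turn":[0,0,0],"fingers":0.7},
  {"delta_pos":[0,0,-0.0588],"turn":[0,0,0],"fingers":0.7},
  {"delta_pos":[0,0,-0.0588],"turn":[0,0,0],"fingers":0.7},
])

```text
clock: 18.3
position: [0.5524, -0.2039, 0.1454]
ee_rot: [1.0, -0.009, -0.001, -0.0]
ft_force: [0.3, -0.4, 0.8]
grip_width: 0.546
grasp_force: 63.2
```

Run:
```python
from h import *
st(); b=snap('side','side9');snap('top','top9')
B=cv2.imread('pics/side9.png');A=cv2.imread('pics/top9.png');C=np.zeros((600,800,3),np.uint8)
i=cv2.resize(B[130:270,330:450],None,fx=4,fy=4);C[:560,:480]=i
i=cv2.resize(B[270:370,200:306],None,fx=3,fy=3);C[:300,480:798]=i
i=cv2.resize(A[215:290,225:325],None,fx=3,fy=3);C[305:530,490:790]=i
cv2.imwrite('pics/c9.png',C)
```

```text
{'clock': 18.3, 'joint_pos': [0.4986, 0.3404, -0.2698, 1.6671, 0.0976, 1.1487, -1.3859], 'position': [0.5524, -0.2039, 0.1454], 'ee_rot': [1.0, -0.0093, -0.0007, -0.0002], 'ft_force': [0.2582, -0.3745, 0.8093], 'torque': [0.0112, -0.0224, -0.048], 'grip_width': 0.5463, 'grasp_force': 63.1793}
```

View pics/c9.png

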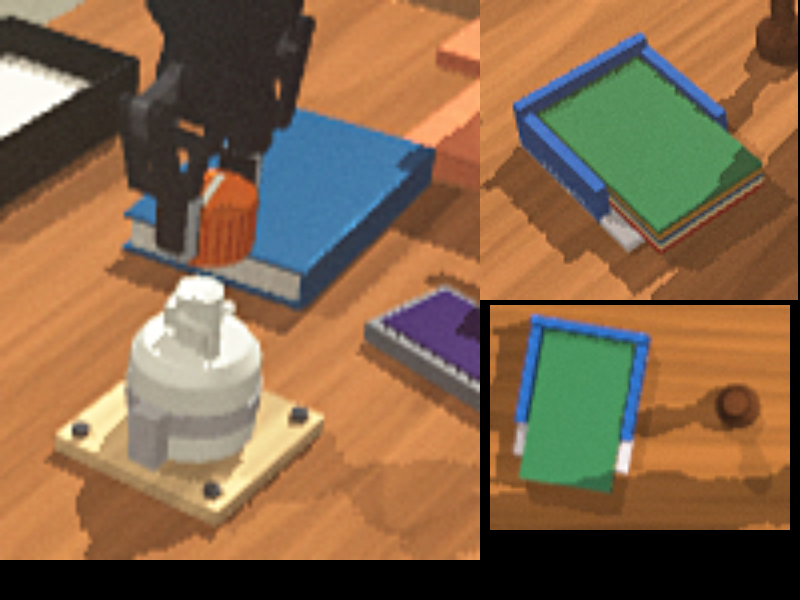

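The cap is held clear above the bare neck (neck top at crop (204,284), cap's right side at crop x≈258), the boards are still flush. Checking the cap's centring over the neck.

Run:
```python
from h import *
c=load('side9'); print('neck',px(c,330+204/4,130+284/4,.102))
def pr(P): q=c['R']@P+c['t']; return q[0]/q[2]*c['fx']+c['cx'],q[1]/q[2]*c['fy']+c['cy']
t=np.linspace(0,6.28,100)
for x,y in((.5524,-.2039),(.553,-.204),(.558,-.204),(.547,-.204)):
    for z in(.131,.163):
        p=np.array([pr(np.array([x+.024*np.cos(a),y+.024*np.sin(a),z])) for a in t]); p=(p-[330,130])*4
        print(x,y,z,'u',p[:,0].min().round(1),p[:,0].max().round(1),'v',p[:,1].min().round(1),p[:,1].max().round(1))
```

```text
neck [ 0.55301809 -0.20875438  0.102     ]
0.5524 -0.2039 0.131 u 157.4 249.6 v 218.0 266.1
0.5524 -0.2039 0.163 u 160.5 254.6 v 165.1 212.1
0.553 -0.204 0.131 u 156.6 248.8 v 217.6 265.7
0.553 -0.204 0.163 u 159.7 253.8 v 164.7 211.7
0.558 -0.204 0.131 u 148.8 240.7 v 214.6 262.5
0.558 -0.204 0.163 u 151.7 245.5 v 161.8 208.5
0.547 -0.204 0.131 u 166.0 258.5 v 221.2 269.5
0.547 -0.204 0.163 u 169.3 263.7 v 168.2 215.4
```

```bash
python3 -c "
from h import *
print(hand_in())"
```

```text
the job is handed in; nothing more can be done
None
```

I handed the job in at about 18 s. The five boards are flush against the back stop. The thread is left-handed (counter-clockwise jammed, clockwise freed it), and the cap is still gripped level about 3 cm above the neck. Nothing else was touched, but the hand-in gave no verdict.

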